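# Hold the closet rod socket against the rail board for the fitter

### The arm

A 6-joint arm with a two-finger parallel gripper is mounted at the origin on the work surface. World frame = base frame: x ahead of the robot, y to its left, z up, the work surface at z = 0. Lengths are in mm, angles in rad, forces in N, time in s.
With the tool pointing down it reaches from about 275 to 750 mm from the base axis. Payload 10.2 kg.
Tool frame: the origin (TCP) lies between the finger pads; the fingertips stand 11 mm ahead of it and the grasp point (between the pads) lies 8 mm behind it; z points along the fingers, y is the line along which they close (so a half turn about z gives the same grasp; the last joint's range is limited). The gripper opens to 85 mm and grips with 20 to 120 N. Pads are 22 mm wide; open, the fingers measure 114 mm over their backs; the gripper's body (76 mm by 85 mm) begins 54 mm behind the grasp point. The pads swing forward as they close: fully open they stand 13 mm farther back than shut.
Start: joints at [-1.468, 0.313, 1.498, -0, 1.331, -0.223], TCP at [168.022, -497.393, 242.294] pointing down, gripper open.
Joint ranges: [-2.94, 2.94], [-0.97, 2.17], [0.19, 2.56], [-1.23, 4.37], [0.02, 3.11], [-2.88, 2.88]. Speed limits (rad/s): [2.39, 2.39, 3.01, 3.14, 3.14, 3.14].

### API

Orientations are given as a unit quaternion [w, x, y, z].
In Python, from rig import sense, eyes, finish_job gives the robot as it stands.
- The arm moves only by the shell command python3 -m jog 'ROWS' [FORCE]. ROWS is JSON, a list of rows, each a list of 7 numbers: the shift along the tool's x, y, z in m, then the turn, a rotation vector about the tool's x, y, z in rad, then the finger opening in m, from 0 to 0.0854. In form: [[dx, dy, dz, rx, ry, rz, gripper], ...]. A call has 1 to 5 rows; each row shifts and turns the commanded pose from where the row before left it, along the tool's axes as they then stand; what a row does not reach is not made up. A row lasts 1/10 s, in which the tool goes at most 50 mm and 8.59 degrees, less where a joint would pass 70% of its speed; a pose out of reach is approached as far as the arm can. A call is refused whole if a number of a shift passes 0.05 or a number of a turn 0.15, either way. A call with a gripper value outside its range is refused whole. The fingers move at their own pace and stop on an object; FORCE is the grip in N (left out, the last holds). Time passes only in rows, so rows that do not move let the fingers close. It gives the time, the measured TCP pose, the force, the opening and the grip force at its end, in the units of the state.
- sense(): the state, without advancing time (a new reading comes with each control period).
- eyes.capture(name): name is "scene" or "top" or "wrist"; returns the picture (420x560x3 uint8, red, green, blue); there is no depth.
- eyes.calibration(name): a dict with "fx", "fy", "cx", "cy" (pixels), "cam_to_world" (4x4, takes a point from camera to world coordinates); the wrist camera has in their place "mount" (4x4, takes a point from camera to tool coordinates, whose origin is the TCP and whose axes are the flange's). Camera axes: x right, y down, z forward; pixel columns grow to the right and rows downward; lengths in mm; the calibration is good to about 2 mm. The wrist camera is an equidistant fisheye: a pixel r from the principal point sees the ray r / f radians off the axis. A picture is of the moment at which its call begins: read the wrist's pose just before it. calibration takes no time and is no camera call.
- finish_job(): hands the job in; it is judged then, once.
The state is a dict: "time_s": time; "joints": joint angles; "dq": joint speeds; "tau": joint torques, N m; "eef_pos": TCP position; "ee_rot": TCP orientation; "force": force on the tool from outside, world axes, zero at the start; "wrist_torque": the same for the moment, N m; "grip_width": opening from 0.0 (shut) to 1.0 (fully open); "grip_force": force on a finger pad.
Only numpy, scipy, OpenCV 4.12 (cv2) and the standard library are available. Lean on these libraries where they do the work, as an engineer would, in place of code of your own. Each camera call takes 0.05 s, during which the arm holds its last target. There are 200 camera calls.

### The job

First drop the two brass bolts from the grey tray into the blue pot, where the fitter can reach them. Then pick up the dark wooden rod socket, bring its flat back against the sprung white board, upright and inside the blue tape corners, and push it squarely on the board with a steady force of about 12 N, so that the board gives about 12 mm. Finish while still holding it pressed there, off the table, so the fitter can bolt it on; do not ram the board, and leave the vase, tape measure and screwdriver alone.

Things in the scene. Friction and masses are not known exactly. Their poses are not given: they have to be found in the camera images.
- bolt1: Brass bolt standing upside down on its round head on the grey tray, shank up. Head 22 mm across and 8 mm thick, plain round-ended shank 11 mm across and 36 mm long above it (44 mm in all), 30 g. Origin: centre of the head's outer face, on the tray; z runs up along the shank. Bolts stand 66 mm apart along the tray's y axis, give or take 12 mm.
- bolt2: The second bolt, the same in every way as bolt1.
- bolt1_mid (a point): Point half way along bolt1, 22 mm from its origin along the axis.
- bolt2_mid (a point): Point half way along bolt2, 22 mm from its origin along the axis.
- tray: Grey plastic slab the bolts stand on, fixed: 80 mm (x) by 130 mm (y), 6 mm thick. Origin: centre of its underside.
- pot: Loose blue ceramic cup without handle, 95 mm high, 96 mm across the outside of the rim, narrower at the foot, wall 4 mm, 300 g. Origin: centre of its underside, z up.
- pot_in (a point): Centre of the pot's inner floor; the rim is about 90 mm above it.
- socket: Loose dark wooden rod socket, 140 g, upright on the table: back plate 12 mm thick (x), 96 wide (y), 56 high (z); from mid front a block 36 wide (y), 50 high, juts 46 mm to -x, with a black round hole ringed in brass. Origin: lower edge of the flat back face, mid width. x points out of the back face (into the board when mounted), z up. Grip the block across its 36 mm (along y) from above.
- socket_back (a point): Centre of the flat back face, 28 mm above the underside; this point goes on board_mark. Axes as socket.
- socket_grip (a point): Grip point in the front block: 35 mm in front (-x) of the back face, mid width, 28 mm above the underside.
- board_mark (a point): Centre of the blue tape corners on the white board's front, 95 mm above the table; moves with the board. The corners frame the 96 by 56 mm back plate with a few mm to spare; two strips cross the board's top edge 56 mm either side of it. x points into the board (pressing direction), y along it, z up. Board: upright, 300 mm long, 18 mm thick, top edge 142 mm above the table.
- board (a joint): How far the board has been pushed back along its x, in m: 0 at rest, stop at 0.025. Springs behind it push back with 1.0 N per mm (12 mm is 12 N); it returns when let go.
- stand: Fixed stand that carries the sprung board: wooden foot 300 mm long (y), 120 mm deep behind the board's front face, 12 mm thick, with two steel posts behind the board. Origin: on the table below the front face of the board at rest, mid length; x is the pressing direction.
- vase: White ceramic vase, 60 mm across and 100 mm tall, loose. Leave alone. Origin: centre of its underside.
- tape: Yellow tape measure, 65 by 36 by 60 mm high, loose. Leave alone. Origin: centre of its underside.
- driver: Screwdriver lying on the table to the robot's left, loose. Leave alone. Origin: on its underside, about the middle.

How it is judged (in metres and radians):
On the way:
1. both bolts lie in the upright pot (horizontal distance between each of bolt1_mid, bolt2_mid and pot_in below 0.045 m and z of each of bolt1_mid, bolt2_mid in the frame of pot_in below 0.08 m and linear speed of each of bolt1, bolt2 below 0.05 m/s and angle between pot's own z axis and vertical below 0.15 rad), for 0.2 s.
At the end, for the whole second after the job is handed in: Bolts at rest inside the upright pot (45 mm of its axis, under 80 mm above its floor). Fingers hold the socket off the table, still, back centre within 10 mm of the tape centre across and up, square within 0.1 rad, pressing with 8 to 16 N, board pushed back 6 to 18 mm (all of step 1 and y of socket_back in the frame of board_mark between -0.01 and 0.01 m and z of socket_back in the frame of board_mark between -0.01 and 0.01 m and angle between the x axis of socket and the x axis of board_mark, either way round below 0.1 rad and angle between the z axis of socket and the z axis of board_mark, either way round below 0.1 rad and contact force between socket and board between 8 and 16 N and value of joint board between 0.006 and 0.018 m and contact force between the fingers and socket above 1 N and linear speed of socket below 0.02 m/s and height (world z) of socket above 0.05 m); the arm keeps its last pose, push and grip.
It fails at once if the socket is rammed into the board with more than 35 N (contact force between socket and board above 35 N).
It fails at once if the vase is moved by more than 25 mm (distance of vase from where it was at the start of the episode above 0.025 m).
It fails at once if the tape measure is moved by more than 25 mm (distance of tape from where it was at the start of the episode above 0.025 m).
It fails at once if the screwdriver is moved by more than 25 mm (distance of driver from where it was at the start of the episode above 0.025 m).
It also fails if it takes over 67 s, if anything falls off the work surface, if the arm or the gripper's body presses on something with over 40 N, if the wrist force passes 120 N, or if a joint passes its speed limit or range.

## Working session

There is one attempt and no reset: what is moved stays moved. The work goes in short steps, Python scripts to look and compute and a shell command to move; the robot and the scene stay as the last step left them, time stands still between calls to the robot, and variables do not carry over. Pictures are saved under pics/ and viewed, at most 10 in all, crops included, and the job is handed in when it is done.

```bash
mkdir -p pics
python3 - <<'E'
from rig import sense, eyes
import cv2
s=sense(); print(s)
for n in ("scene","top"):
    im=eyes.capture(n); cv2.imwrite(f"pics/{n}0.png",im[:,:,::-1])
    c=eyes.calibration(n); print(n,c)
print(eyes.calibration("wrist"))
E
```

```text
{'time_s': 0.0, 'joints': array([-1.46841350e+00,  3.13450559e-01,  1.49845092e+00,  1.46203994e-05,
        1.33104013e+00, -2.23399376e-01]), 'dq': array([ 0.00100514,  0.00078416,  0.00010484,  0.000346  ,  0.00104786,
       -0.00025189]), 'tau': array([ 2.30512727e-03, -4.12254667e+01, -2.59751487e+01, -2.97939005e-05,
        4.03675731e-03,  4.57920251e-06]), 'eef_pos': array([ 167.99144358, -497.12588875,  241.72958825]), 'ee_rot': array([-6.72814231e-04,  9.86762611e-01,  1.62169955e-01,  4.78735292e-05]), 'force': array([-0.28316733,  0.12929099,  0.55283674]), 'wrist_torque': array([-0.00533656, -0.02373292,  0.04351473]), 'grip_force': 0.0, 'grip_width': 0.998839909662423}
scene {'fx': 392.50262069010665, 'fy': 392.50262069010665, 'cx': 285.45538581966116, 'cy': 207.92650255494237, 'cam_to_world': array([[-5.22726686e-01,  6.19986868e-01, -5.85126563e-01,
         1.05988950e+03],
       [ 8.52244305e-01,  3.96862702e-01, -3.40851347e-01,
         3.47929685e+02],
       [ 2.08915505e-02, -6.76842876e-01, -7.35831003e-01,
         7.52103952e+02],
       [ 0.00000000e+00,
[... 279 characters left out ...]
9.99855543e-01,  1.65078895e-02,  4.04746328e-03,
         1.07493551e+01],
       [-5.14444184e-03, -6.69602891e-02, -9.97742379e-01,
         1.57705491e+03],
       [ 0.00000000e+00,  0.00000000e+00,  0.00000000e+00,
         1.00000000e+00]])}
{'fx': 325.19226210127806, 'fy': 325.19226210127806, 'cx': 276.7602583058881, 'cy': 214.500747436259, 'mount': array([[ 3.46903036e-04, -9.54468285e-01, -2.98312206e-01,
         7.55500552e+01],
       [ 9.99999817e-01,  1.83177309e-04,  5.76798525e-04,
        -2.06315736e-01],
       [-4.95891872e-04, -2.98312352e-01,  9.54468174e-01,
        -1.30098058e+02],
       [ 0.00000000e+00,  0.00000000e+00,  0.00000000e+00,
         1.00000000e+00]])}
```

View pics/scene0.png

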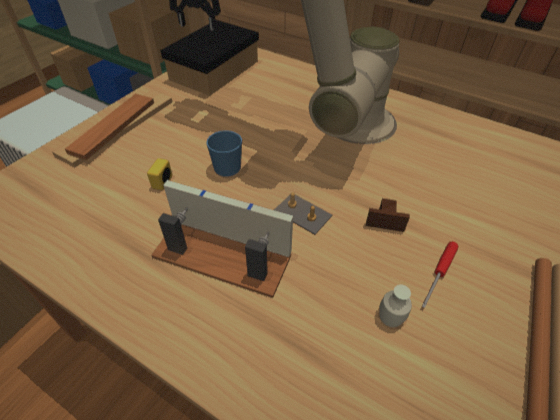

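View pics/top0.png

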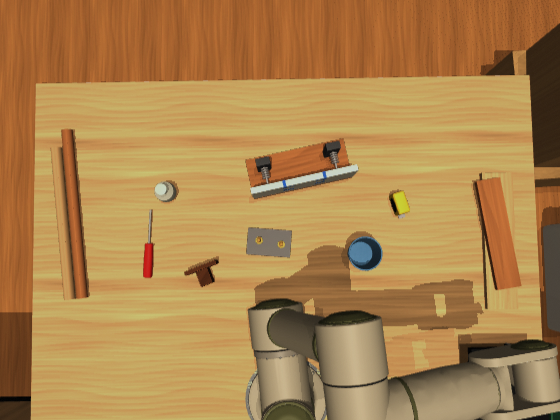

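The scene picture shows the bolts on the tray, the pot, the board and the socket. In the top view, the bolts are at about (259,240) and (281,244), the pot at (365,253), the socket at (204,270), and the board's front edge runs from (252,195) to (357,172). I'll enlarge that region.

```bash
cat > h.py <<'E'
import numpy as np
from rig import sense, eyes
from scipy.spatial.transform import Rotation as R
def ray(cam,u,v):
    c=eyes.calibration(cam)
    if cam=="wrist":
        s=sense(); d=np.array([u-c["cx"],v-c["cy"]]); r=np.hypot(*d); t=r/c["fx"]
        w=np.r_[d/max(r,1e-9)*np.sin(t),np.cos(t)]
        Q=R.from_quat(s["ee_rot"],scalar_first=True).as_matrix(); T=np.eye(4); T[:3,:3]=Q; T[:3,3]=s["eef_pos"]
        M=T@c["mount"]
    else:
        M=c["cam_to_world"]; w=np.array([(u-c["cx"])/c["fx"],(v-c["cy"])/c["fy"],1])
    return M[:3,3],M[:3,:3]@w
def at(cam,u,v,z):
    o,d=ray(cam,u,v); return (o+d*(z-o[2])/d[2]).round(1)
def tool(dw):
    "world shift (mm) in tool axes (m)"
    q=R.from_quat(sense()["ee_rot"],scalar_first=True); return (q.inv().apply(dw)/1000).round(4)
E
python3 - <<'E'
import cv2
im=cv2.imread("pics/top0.png")[130:300,180:390]
cv2.imwrite("pics/topc.png",cv2.resize(im,None,fx=3.5,fy=3.5,interpolation=cv2.INTER_CUBIC))
E
```

```text
(no output)
```

View pics/topc.png

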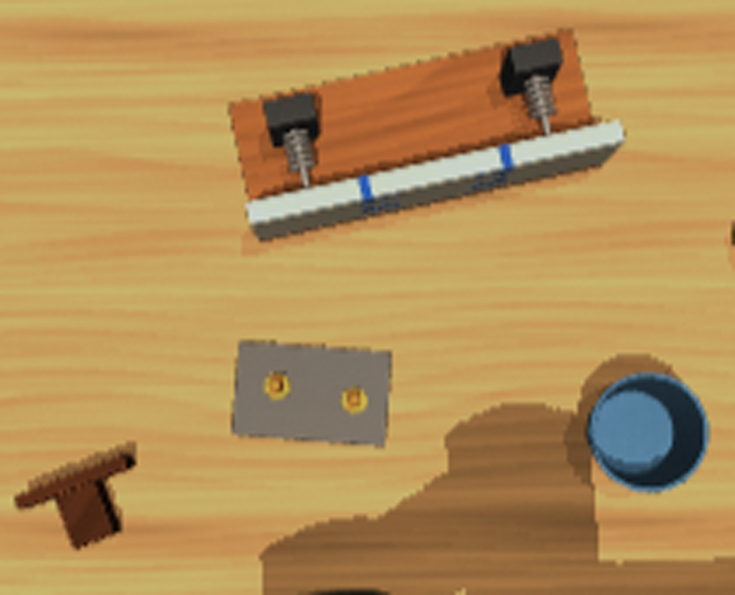

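The crop shows the bolts at (277,386) and (354,400), the pot rim centre at (648,432), and the blue strips meeting the board's front top edge at (368,202) and (509,170). The socket's plate runs from (15,496) to (135,445), and its block end is near (95,540).

Run:
```python
from h import *
P=dict(b1=(277,386,14),b2=(354,400,14),trA=(238,340,6),trB=(391,351,6),trC=(384,446,6),trD=(232,433,6),pot=(648,432,95),potL=(588,432,95),potR=(709,432,95),sL=(368,202,142),sR=(509,170,142),eL=(251,225,142),eR=(624,144,142),pL=(15,496,56),pR=(133,443,56),blL=(78,548,50),blR=(108,536,50))
for k,(u,v,z) in P.items(): P[k]=at("top",u/3.5+180-.36,v/3.5+130-.36,z); print(k,P[k])
d=P['sL']-P['sR']; print(np.hypot(*d[:2]), np.degrees(np.arctan2(-d[0],d[1])))
d=P['eL']-P['eR']; print(np.hypot(*d[:2]), np.degrees(np.arctan2(-d[0],d[1])))
d=P['pL']-P['pR']; print(np.hypot(*d[:2]), np.degrees(np.arctan2(-d[0],d[1])))
s=sense();print(R.from_quat(s["ee_rot"],scalar_first=True).as_matrix().round(3))
t=s["eef_pos"];print(tool([1,0,0])*1000,tool([0,1,0])*1000)
```

```text
b1 [461.6  76.3  14. ]
b2 [448.8  11.7  14. ]
trA [501.3 109.1   6. ]
trB [489.8 -20.2   6. ]
trC [409.8 -12.9   6. ]
trD [422.8 115.1   6. ]
pot [ 418.3 -221.5   95. ]
potL [ 419.1 -173.9   95. ]
potR [ 417.5 -270.    95. ]
sL [600.2  -1.7 142. ]
sR [ 623.3 -111.7  142. ]
eL [583.7  89.4 142. ]
eR [ 642.2 -201.6  142. ]
pL [374.5 289.4  56. ]
pR [416.  192.7  56. ]
blL [331.2 239.1  50. ]
blR [340.5 214.5  50. ]
112.39933273823291 11.859779120947934
296.82191630673094 11.366717172487695
105.22898840148564 23.22718835480372
[[ 0.947  0.32  -0.   ]
 [ 0.32  -0.947  0.001]
 [ 0.    -0.001 -1.   ]]
[ 0.9  0.3 -0. ] [ 0.3 -0.9  0. ]
```

```bash
python3 -m jog '[[0.033,-0.032,0,0,0,0,0.04],[0.033,-0.032,0,0,0,0,0.04],[0.033,-0.032,0,0,0,0,0.04],[0.033,-0.032,0,0,0,0,0.04],[0.033,-0.032,0,0,0,0,0.04]]' 60
python3 -m jog '[[0.033,-0.032,0,0,0,0,0.04],[0.033,-0.032,0,0,0,0,0.04],[0.033,-0.032,0,0,0,0,0.04],[0.033,-0.032,0,0,0,0,0.04],[0.033,-0.032,0,0,0,0,0.04]]'
python3 -m jog '[[0.033,-0.032,0.016,0,0,0,0.04],[0.033,-0.032,0.016,0,0,0,0.04],[0.033,-0.032,0.016,0,0,0,0.04],[0.033,-0.032,0.016,0,0,0,0.04],[0,0,0.04,0,0,0,0.04]]'
```

```text
time_s: 0.6
eef_pos: [273.5, -291.2, 242.1]
ee_rot: [-0.0, 0.987, 0.162, 0.0]
force: [0.5, -1.1, 0.2]
grip_width: 0.468
grip_force: 0.0
time_s: 1.1
eef_pos: [378.6, -86.7, 242.3]
ee_rot: [0.0, 0.987, 0.162, 0.0]
force: [0.2, -0.6, 0.3]
grip_width: 0.466
grip_force: 0.0
time_s: 1.6
eef_pos: [464.9, 78.7, 139.0]
ee_rot: [0.0, 0.986, 0.165, 0.003]
force: [0.9, -1.5, -1.4]
grip_width: 0.466
grip_force: 0.0
```

```bash
python3 -m jog '[[0,0,0,0,0,0,0.04]]'
python3 - <<'E'
from h import *
import cv2
im=eyes.capture("wrist")
cv2.imwrite("pics/w1.png",cv2.resize(im[:,:,::-1],None,fx=1.4,fy=1.4))
E
```

```text
time_s: 1.7
eef_pos: [459.8, 76.0, 134.4]
ee_rot: [-0.001, 0.987, 0.163, -0.004]
force: [0.1, -0.5, 0.5]
grip_width: 0.468
grip_force: 0.0
```

View pics/w1.png

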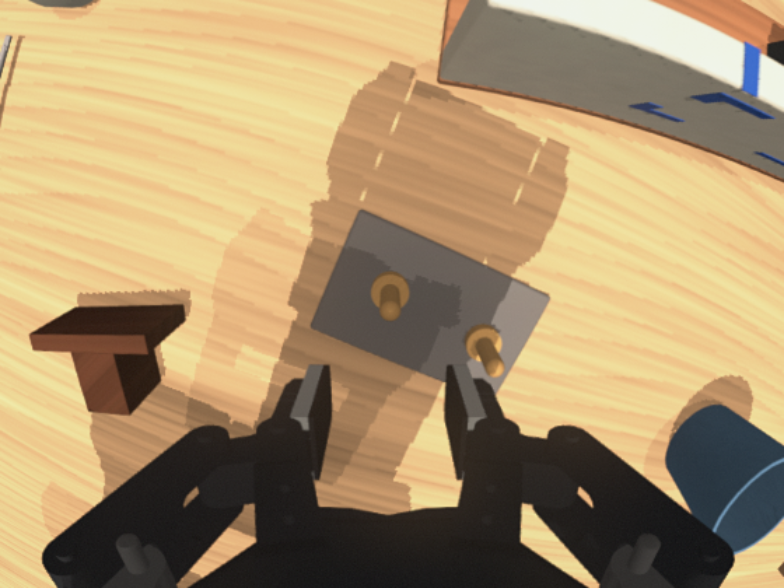

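The wrist view shows bolt1's head at (390,294) with its tip at (391,311), and bolt2's head at (484,346) with its tip at (494,368). The socket plate's top corners are at about (83,308), (184,306), (157,337) and (33,335).

Run:
```python
from h import *
P=dict(b1=(390,294,14),b1t=(391,312,49),b2=(484,346,14),b2t=(494,369,49),bl=(83,308,56),br=(185,305,56),fr=(157,337,56),fl=(33,335,56))
for k,(u,v,z) in P.items(): P[k]=at("wrist",u/1.4,v/1.4,z); print(k,P[k])
t=sense()["eef_pos"]; print(t,tool(np.r_[(P['b1']+P['b1t'])[:2]/2-t[:2],0]))
```

```text
b1 [461.2  73.9  14. ]
b1t [462.3  73.9  49. ]
b2 [448.3   8.6  14. ]
b2t [449.2  10.4  49. ]
bl [408.7 243.6  56. ]
br [433.3 177.7  56. ]
fr [409.  191.4  56. ]
fl [375.1 284.9  56. ]
[461.10187072  75.11839497 137.05978903] [ 0.0002  0.0014 -0.    ]
```

```bash
python3 -m jog '[[0,0.001,0.04,0,0,0,0.04],[0,0,0.04,0,0,0,0.04],[0,0,0.02,0,0,0,0.04],[0,0,0.01,0,0,0,0.04],[0,0,0,0,0,0,0.005]]' 40
python3 -m jog '[[0,0,0,0,0,0,0.005],[0,0,0,0,0,0,0.005],[0,0,0,0,0,0,0.005],[0,0,0,0,0,0,0.005]]'
python3 -m jog '[[0,0,-0.02,0,0,0,0.005],[0,0,-0.04,0,0,0,0.005],[0,0,-0.04,0,0,0,0.005],[0,0,-0.04,0,0,0,0.005]]'
```

```text
time_s: 2.25
eef_pos: [463.1, 73.3, 29.0]
ee_rot: [0.0, 0.987, 0.162, 0.0]
force: [-0.5, 0.8, 0.7]
grip_width: 0.31
grip_force: 0.0
time_s: 2.65
eef_pos: [463.8, 73.7, 29.9]
ee_rot: [0.001, 0.987, 0.162, 0.002]
force: [-1.4, -1.9, 8.1]
grip_width: 0.108
grip_force: 39.5
time_s: 3.05
eef_pos: [462.4, 74.0, 170.8]
ee_rot: [0.0, 0.987, 0.162, 0.001]
force: [0.4, 0.1, 0.1]
grip_width: 0.112
grip_force: 39.0
```

```bash
python3 -m jog '[[-0.0195,0.038,0,0,0,0,0.005],[-0.0195,0.038,0,0,0,0,0.005],[-0.0195,0.038,0,0,0,0,0.005],[-0.0195,0.038,0,0,0,0,0.005],[-0.0195,0.038,0,0,0,0,0.005]]'
python3 -m jog '[[-0.0195,0.038,0,0,0,0,0.005],[-0.0195,0.038,0,0,0,0,0.005],[0,0,0,0,0,0,0.005],[0,0,0.035,0,0,0,0.005],[0,0,0.035,0,0,0,0.005]]'
python3 -m jog '[[0,0,0,0,0,0,0.005],[0,0,0,0,0,0,0.035],[0,0,0,0,0,0,0.035],[0,0,0,0,0,0,0.035]]'
```

```text
time_s: 3.55
eef_pos: [430.6, -138.9, 169.3]
ee_rot: [0.001, 0.987, 0.162, 0.001]
force: [0.6, 0.0, -0.6]
grip_width: 0.115
grip_force: 39.0
time_s: 4.05
eef_pos: [418.9, -222.0, 98.7]
ee_rot: [0.001, 0.987, 0.162, 0.001]
force: [0.9, -0.5, -0.9]
grip_width: 0.111
grip_force: 39.1
time_s: 4.45
eef_pos: [419.2, -222.1, 99.9]
ee_rot: [0.001, 0.987, 0.162, 0.001]
force: [-0.6, 0.5, 0.2]
grip_width: 0.411
grip_force: 0.0
```

```bash
python3 -m jog '[[0,0,-0.035,0,0,0,0.035],[0,0,-0.035,0,0,0,0.04],[0.0205,-0.042,0,0,0,0,0.04],[0.0205,-0.042,0,0,0,0,0.04],[0.0205,-0.042,0,0,0,0,0.04]]'
python3 -m jog '[[0.0205,-0.042,0,0,0,0,0.04],[0.0205,-0.042,0,0,0,0,0.04],[0,0,0,0,0,0,0.04],[0,0,0.045,0,0,0,0.04],[0,0,0,0,0,0,0.04]]'
python3 - <<'E'
from h import *
import cv2
im=eyes.capture("wrist")
cv2.imwrite("pics/w2.png",cv2.resize(im[:,:,::-1],None,fx=1.4,fy=1.4))
print(sense()["eef_pos"])
E
```

```text
time_s: 4.95
eef_pos: [436.6, -81.3, 169.6]
ee_rot: [0.001, 0.987, 0.162, 0.001]
force: [0.3, -1.0, -0.3]
grip_width: 0.465
grip_force: 0.0
time_s: 5.45
eef_pos: [446.3, 10.4, 120.8]
ee_rot: [-0.001, 0.987, 0.162, -0.003]
force: [-0.7, -0.5, 0.7]
grip_width: 0.463
grip_force: 0.0
[447.49168262   9.90092383 122.92107235]
```

View pics/w2.png

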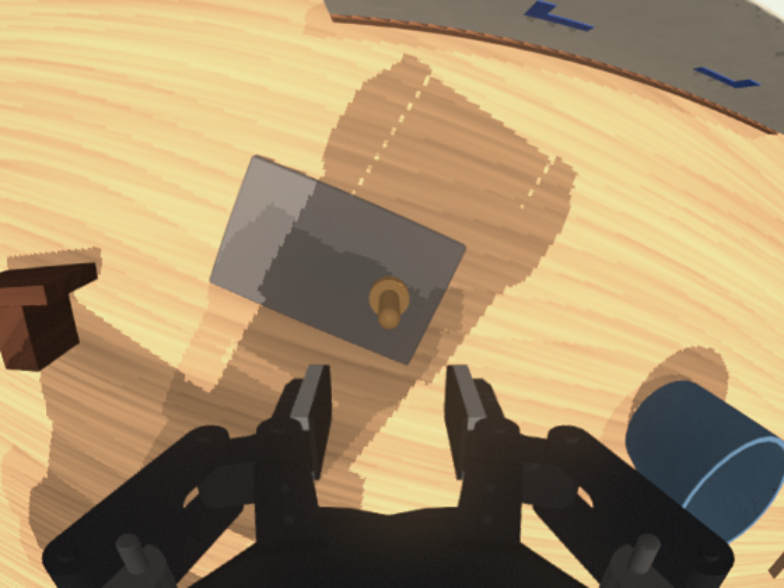

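Bolt2, at (389,300), is centred between the fingers, so I'll descend on it.

```bash
python3 -m jog '[[0,0,0.04,0,0,0,0.04],[0,0,0.04,0,0,0,0.04],[0,0,0.015,0,0,0,0.04],[0,0,0,0,0,0,0.005],[0,0,0,0,0,0,0.005]]'
python3 -m jog '[[0,0,0,0,0,0,0.005],[0,0,0,0,0,0,0.005],[0,0,-0.02,0,0,0,0.005],[0,0,-0.04,0,0,0,0.005],[0,0,-0.04,0,0,0,0.005]]'
python3 -m jog '[[0,0,-0.04,0,0,0,0.005],[-0.0205,0.042,0,0,0,0,0.005],[-0.0205,0.042,0,0,0,0,0.005],[-0.0205,0.042,0,0,0,0,0.005],[-0.0205,0.042,0,0,0,0,0.005]]'
python3 -m jog '[[-0.0205,0.042,0,0,0,0,0.005],[0,0,0,0,0,0,0.005],[0,0,0.035,0,0,0,0.005],[0,0,0.035,0,0,0,0.005],[0,0,0,0,0,0,0.005]]'
```

```text
time_s: 6.0
eef_pos: [449.6, 9.4, 30.1]
ee_rot: [0.0, 0.987, 0.162, 0.001]
force: [-0.1, -0.0, -0.5]
grip_width: 0.139
grip_force: 0.1
time_s: 6.5
eef_pos: [448.1, 10.1, 130.4]
ee_rot: [0.0, 0.987, 0.162, 0.0]
force: [1.8, -0.6, -0.0]
grip_width: 0.112
grip_force: 39.2
time_s: 7.0
eef_pos: [424.0, -177.2, 169.6]
ee_rot: [0.001, 0.987, 0.162, 0.001]
force: [1.5, 0.1, -0.2]
grip_width: 0.11
grip_force: 39.2
time_s: 7.5
eef_pos: [416.9, -220.0, 95.9]
ee_rot: [-0.003, 0.987, 0.162, -0.002]
force: [-0.6, -0.8, 1.1]
grip_width: 0.109
grip_force: 39.2
```

```bash
python3 -m jog '[[0,0,0,0,0,0,0.035],[0,0,0,0,0,0,0.035],[0,0,0,0,0,0,0.035],[0,0,-0.035,0,0,0,0.035],[0,0,-0.035,0,0,0,0.04]]'
python3 -m jog '[[0.01,-0.044,0,0,0,0,0.07],[0.01,-0.044,0,0,0,0,0.07],[0.01,-0.044,0,0,0,0,0.07],[0.01,-0.044,0,0,0,0,0.07],[0.01,-0.044,0,0,0,0,0.07]]'
python3 -m jog '[[0.01,-0.044,0,0,0,0,0.07],[0.01,-0.044,0,0,0,0,0.07],[0.01,-0.044,0,0,0,0,0.07],[0.01,-0.044,0,0,0,0,0.07],[0.01,-0.044,0,0,0,0,0.07]]'
python3 -m jog '[[0,0,0,0,0,0,0.07],[0,0,0,0,0,0,0.07]]'
python3 - <<'E'
from h import *
import cv2
im=eyes.capture("wrist")
cv2.imwrite("pics/w3.png",cv2.resize(im[:,:,::-1],None,fx=1.4,fy=1.4))
t=eyes.capture("top")[:,:,::-1]; t=cv2.resize(t[225:285,330:400],None,fx=8,fy=8,interpolation=cv2.INTER_CUBIC); cv2.imwrite("pics/t3.png",t)
print(sense()["eef_pos"])
E
```

```text
time_s: 8.0
eef_pos: [418.3, -221.5, 169.9]
ee_rot: [-0.0, 0.987, 0.162, -0.0]
force: [0.6, 0.4, 0.4]
grip_width: 0.467
grip_force: 0.0
time_s: 8.5
eef_pos: [395.2, 4.3, 169.5]
ee_rot: [0.0, 0.987, 0.162, 0.001]
force: [0.8, -0.1, -0.3]
grip_width: 0.818
grip_force: 0.0
time_s: 9.0
eef_pos: [372.1, 229.2, 169.5]
ee_rot: [-0.0, 0.987, 0.162, 0.001]
force: [0.6, -0.6, 0.1]
grip_width: 0.817
grip_force: 0.0
time_s: 9.2
eef_pos: [372.2, 227.8, 169.0]
ee_rot: [0.0, 0.987, 0.163, 0.001]
force: [0.4, -0.3, 0.2]
grip_width: 0.824
grip_force: 0.0
[372.64872976 226.44740156 168.75935701]
```

View pics/w3.png

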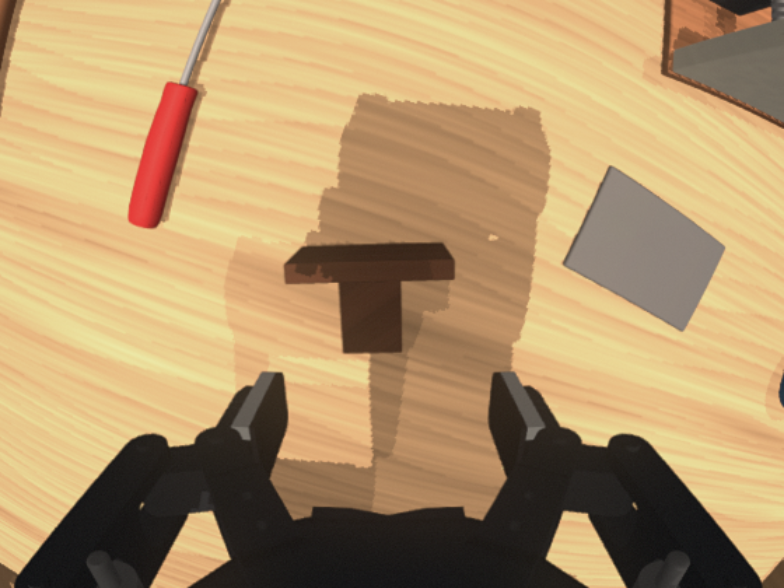

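View pics/t3.png

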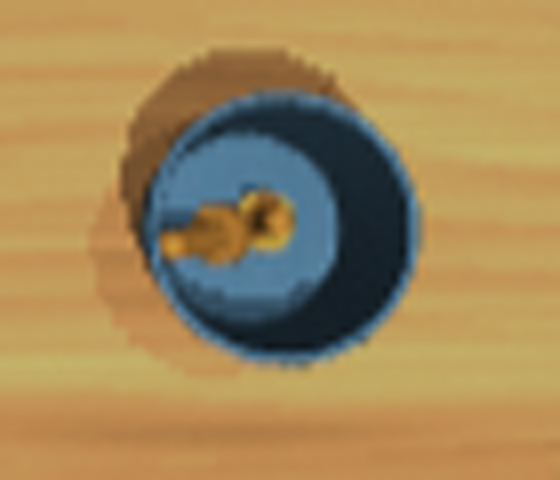

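Both bolts are in the pot: one standing, one leaning. In the wrist view, the socket plate's top back edge runs (285,264)–(453,260), its top front edge (286,283)–(453,279), and the block's top end (343,352)–(402,351).

Run:
```python
from h import *
P=dict(bl=(285,264,56),br=(453,260,56),fl=(286,283,56),fr=(453,279,56),el=(343,352,50),er=(402,351,50),kl=(340,282,50),kr=(400,280,50))
for k,(u,v,z) in P.items(): P[k]=at("wrist",u/1.4,v/1.4,z); print(k,P[k])
y=P['bl']-P['br']; y2=P['fl']-P['fr']
for d in (y,y2,P['el']-P['er']): print(np.hypot(*d[:2]),np.degrees(np.arctan2(-d[0],d[1])))
a=np.arctan2(-y[0],y[1]); x=np.array([np.cos(a),np.sin(a),0])
b=(P['bl']+P['br'])/2; g=b-35*x; g2=(P['el']+P['er'])/2+23*x; t=sense()["eef_pos"]
print(b,g,g2,tool(np.r_[(g-t)[:2],0]),tool(np.r_[(g2-t)[:2],0]))
```

```text
bl [374.2 287.1  56. ]
br [405.8 199.7  56. ]
fl [363.8 283.7  56. ]
fr [395.7 195.9  56. ]
el [331.4 240.6  50. ]
er [343.4 207.5  50. ]
kl [372.3 254.8  50. ]
kr [384.3 222.9  50. ]
92.93718308621156 19.87776415206499
93.41546981094724 19.967386077942958
35.2080956599473 19.92749306737965
[390.  243.4  56. ] [357.08529462 231.49948867  56.        ] [359.02966353 231.87033601  50.        ] [-0.0131 -0.0098 -0.    ] [-0.0112 -0.0095 -0.    ]
```

```bash
python3 -m jog '[[-0.012,-0.0097,0,0,0,-0.022,0.07],[0,0,0.04,0,0,0,0.07],[0,0,0.04,0,0,0,0.07],[0,0,0.03,0,0,0,0.07],[0,0,0,0,0,0,0.07]]' 80
python3 -m jog '[[0,0,0.025,0,0,0,0.07],[0,0,0.012,0,0,0,0.07],[0,0,0,0,0,0,0.02],[0,0,0,0,0,0,0.02],[0,0,0,0,0,0,0.02]]'
python3 -m jog '[[0,0,0,0,0,0,0.02],[0,0,0,0,0,0,0.02],[0,0,0,0,0,0,0.02],[0,0,0,0,0,0,0.02]]'
```

```text
time_s: 9.8
eef_pos: [355.6, 231.3, 56.0]
ee_rot: [0.0, 0.985, 0.173, -0.003]
force: [-0.0, -0.4, 1.2]
grip_width: 0.822
grip_force: 0.0
time_s: 10.3
eef_pos: [358.8, 232.7, 23.0]
ee_rot: [-0.0, 0.985, 0.173, 0.001]
force: [-0.4, -1.0, 6.2]
grip_width: 0.41
grip_force: 80.0
time_s: 10.7
eef_pos: [358.8, 232.7, 23.0]
ee_rot: [-0.0, 0.985, 0.173, 0.001]
force: [-1.4, -1.2, 8.0]
grip_width: 0.413
grip_force: 80.5
```

```bash
python3 -m jog '[[0,0,-0.02,0,0,0,0.02],[0,0,-0.027,0,0,0.0735,0.02],[0,0,-0.02,0,0,0.0735,0.02],[0,0,0,0,0,0,0.02],[0,0,0,0,0,0,0.02]]'
python3 -m jog '[[0.0116,0.0334,0,0,0,0,0.02],[0.0116,0.0334,0,0,0,0,0.02],[0.0116,0.0334,0,0,0,0,0.02],[0.0116,0.0334,0,0,0,0,0.02],[0.0116,0.0334,0,0,0,0,0.02]]'
python3 -m jog '[[0.0116,0.0334,0,0,0,0,0.02],[0.0116,0.0334,0,0,0,0,0.02],[0.0116,0.0334,0,0,0,0,0.02],[0.0116,0.0334,0,0,0,0,0.02],[0.0116,0.0334,0,0,0,0,0.02]]'
python3 -m jog '[[0,0,0,0,0,0,0.02],[0,0,0,0,0,0,0.02]]'
python3 - <<'E'
from h import *
import cv2
im=eyes.capture("wrist")
cv2.imwrite("pics/w4.png",cv2.resize(im[:,:,::-1],None,fx=1.4,fy=1.4))
t=eyes.capture("scene")[:,:,::-1]; cv2.imwrite("pics/s4.png",cv2.resize(t[150:290,140:320],None,fx=4,fy=4,interpolation=cv2.INTER_CUBIC))
print(sense()["eef_pos"],sense()["force"])
E
```

```text
time_s: 11.2
eef_pos: [358.0, 232.5, 88.7]
ee_rot: [-0.0, 0.995, 0.101, 0.001]
force: [0.0, -0.5, -1.3]
grip_width: 0.41
grip_force: 79.9
time_s: 11.7
eef_pos: [448.0, 79.0, 87.4]
ee_rot: [-0.0, 0.995, 0.101, -0.001]
force: [0.0, 0.4, -1.1]
grip_width: 0.409
grip_force: 80.2
time_s: 12.2
eef_pos: [538.2, -72.9, 87.1]
ee_rot: [-0.0, 0.995, 0.101, -0.001]
force: [0.3, 0.8, -1.5]
grip_width: 0.412
grip_force: 80.2
time_s: 12.4
eef_pos: [537.5, -71.8, 87.0]
ee_rot: [-0.001, 0.995, 0.1, -0.001]
force: [-1.0, 1.0, -2.0]
grip_width: 0.411
grip_force: 80.4
[537.41675554 -70.85994047  87.55978366] [ 0.19172165  0.50659341 -1.53384477]
```

View pics/w4.png

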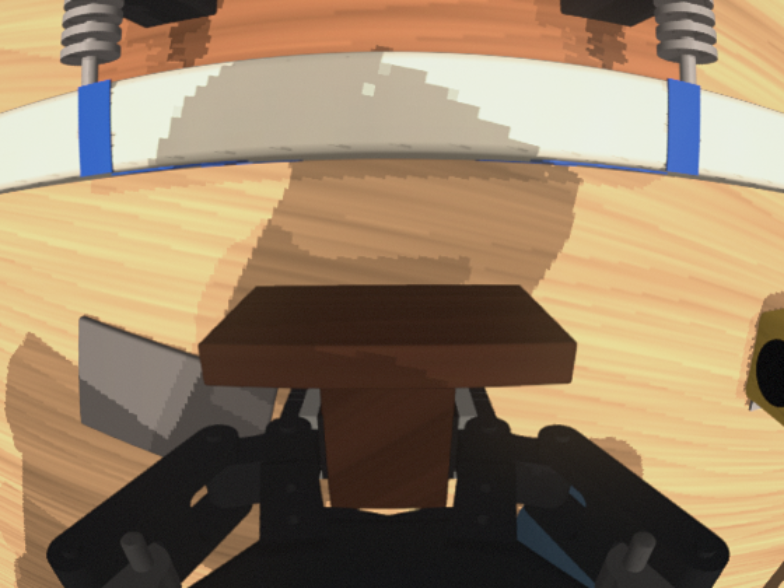

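The wrist view shows the strips meeting the front edge at (95,175) and (685,175), and the plate's top back edge at (199,343)–(576,343). They look parallel.

Run:
```python
from h import *
f=lambda u,v,z: at("wrist",u/1.4,v/1.4,z)
sl,sr=f(95,176,142),f(685,175,142); bl,br=f(199,343,120.5),f(576,343,120.5)
a=lambda d:(np.hypot(*d[:2]),np.degrees(np.arctan2(-d[0],d[1])))
print(sl,sr,a(sl-sr),bl,br,a(bl-br))
print(tool(((sl+sr)-(bl+br))/2))
```

```text
[601.4  -1.1 142. ] [ 624.3 -110.9  142. ] (np.float64(112.16260517659173), np.float64(11.780791193053558)) [561.7 -18.6 120.5] [ 580.3 -109.3  120.5] (np.float64(92.58752615768495), np.float64(11.589066662321246))
[ 0.0426  0.0006 -0.0216]
```

View pics/s4.png

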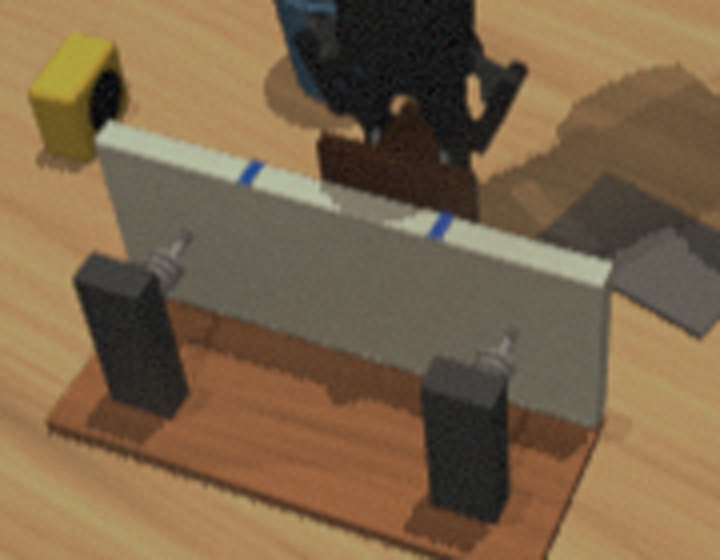

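The tool is 0.6 mm off laterally, parallel within 0.2°, with a gap of about 42 mm. I'll raise it 3 mm to correct the sag and approach gently.

```bash
python3 -m jog '[[0.01,0.0006,-0.003,0,0,0,0.02],[0.01,0,0,0,0,0,0.02],[0.008,0,0,0,0,0,0.02],[0.004,0,0,0,0,0,0.02],[0,0,0,0,0,0,0.02]]'
python3 -m jog '[[0.002,0,0,0,0,0,0.02],[0.002,0,0,0,0,0,0.02],[0.002,0,0,0,0,0,0.02],[0.002,0,0,0,0,0,0.02],[0,0,0,0,0,0,0.02]]'
python3 -m jog '[[0.001,0,0,0,0,0,0.02],[0.001,0,0,0,0,0,0.02],[0.001,0,0,0,0,0,0.02],[0,0,0,0,0,0,0.02],[0,0,0,0,0,0,0.02]]'
```

```text
time_s: 13.0
eef_pos: [569.7, -65.4, 91.1]
ee_rot: [-0.0, 0.995, 0.101, -0.0]
force: [-0.0, -0.5, -1.3]
grip_width: 0.415
grip_force: 80.4
time_s: 13.5
eef_pos: [577.7, -64.3, 91.3]
ee_rot: [-0.0, 0.995, 0.1, 0.0]
force: [0.2, -0.7, -1.3]
grip_width: 0.414
grip_force: 80.4
time_s: 14.0
eef_pos: [580.4, -63.7, 91.3]
ee_rot: [-0.0, 0.995, 0.1, -0.0]
force: [-1.1, 0.3, -2.4]
grip_width: 0.416
grip_force: 80.4
```

```bash
python3 -m jog '[[0.001,0,0,0,0,0,0.02],[0.001,0,0,0,0,0,0.02],[0.001,0,0,0,0,0,0.02],[0.001,0,0,0,0,0,0.02],[0,0,0,0,0,0,0.02]]'
python3 -m jog '[[0.001,0,0,0,0,0,0.02],[0.001,0,0,0,0,0,0.02],[0.001,0,0,0,0,0,0.02],[0.001,0,0,0,0,0,0.02],[0,0,0,0,0,0,0.02]]'
```

```text
time_s: 14.5
eef_pos: [584.3, -62.9, 91.3]
ee_rot: [-0.0, 0.995, 0.1, -0.0]
force: [-3.2, -0.0, -0.5]
grip_width: 0.411
grip_force: 80.4
time_s: 15.0
eef_pos: [587.8, -62.1, 91.2]
ee_rot: [-0.0, 0.995, 0.1, -0.001]
force: [-6.7, -0.2, 1.3]
grip_width: 0.419
grip_force: 80.6
```

```bash
python3 -m jog '[[0.001,0,0,0,0,0,0.02],[0.001,0,0,0,0,0,0.02],[0.001,0,0,0,0,0,0.02],[0.001,0,0,0,0,0,0.02],[0.001,0,0,0,0,0,0.02]]'
python3 -m jog '[[0,0,0,0,0,0,0.02],[0,0,0,0,0,0,0.02],[0,0,0,0,0,0,0.02]]'
python3 - <<'E'
from h import *
import cv2
F=[]
for i in range(8): im=eyes.capture("wrist"); F.append(sense()["force"])
F=np.array(F); print(F.mean(0),F.std(0))
cv2.imwrite("pics/w5.png",cv2.resize(im[:,:,::-1],None,fx=1.4,fy=1.4))
E
```

```text
time_s: 15.5
eef_pos: [592.1, -61.2, 91.3]
ee_rot: [-0.0, 0.995, 0.1, -0.002]
force: [-13.1, -2.2, 5.0]
grip_width: 0.416
grip_force: 80.9
time_s: 15.8
eef_pos: [592.1, -61.2, 91.2]
ee_rot: [-0.0, 0.995, 0.1, -0.002]
force: [-11.3, -1.2, 4.1]
grip_width: 0.411
grip_force: 80.9
[-11.52927119  -1.16928574   3.9659996 ] [0.32574221 0.30466577 0.69640017]
```

View pics/w5.png

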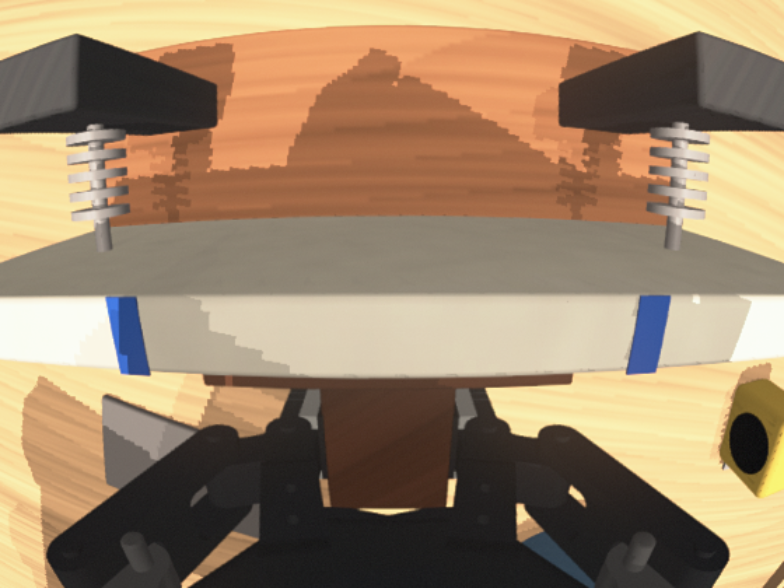

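The plate is centred between the strips (388 px for both) and square. The push is about 11.7 N and steady, with the grip firm, so I'm handing it in.

```bash
python3 -c "
from rig import finish_job; print(finish_job())"
```

```text
the job is handed in; nothing more can be done
None
```

I dropped both bolts into the pot, and handed the job in with the socket held off the table, square and centred on the tape marks, pressing the board at about 11.7 N; the judge's verdict was not shown.

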